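Put the cleaned headshell away with the sprung tongs

TASK

A pickup headshell lies on the grey cleaning mat, and bare fingers must not touch it. Take the sprung tongs from their rest, squeeze them shut on the sides of the headshell, lift it well clear of the mat, and set it down gently (do not drop it) in the middle of the empty cork-topped stand, upright and lined up lengthwise with it. Then let it go and lay the tongs back on their rest as they were, jaws in front, without disturbing the other headshell or the things around.

Things in the scene. Friction and masses are not known exactly. Their poses are not given: they have to be found in the camera images.
- tongs: Steel sprung tongs, 195 mm long, 95 g, lying level, opening sideways. Origin: on the underside (z 0), midway between the arms, at the finger grips. x points to the jaws, y to the left arm, z up. Arms: flat upright strips 4 mm thick, 22 mm high (z 0 to 22 mm), hinged to a bend at x -65 mm (it ends at x -85). Relaxed, each arm splays 0.14 rad outward, jaws 60 mm apart inside.
- grip (a point): Where to squeeze the tongs: midway between the darker 40 mm long patches on the outsides of the two arms, 11 mm above the tongs' origin (half the arm's height). Width over the outsides here: 48 mm relaxed. Jaws move 2.4 times as much: 42 mm over the outsides leaves 45 mm between the jaw pads, 36 leaves 31, 31.7 leaves 20, 30 (arms parallel, the stop is just below) leaves 16.
- jaws (a point): Midway between the jaw pads of the tongs, 93 mm ahead of the tongs' origin and 18 mm below it. The arms turn down at x 75 to 110 mm into jaws reaching 30 mm below the arms' underside (z -30 mm); rubber pads 30 mm long, 24 mm high (z -30 to -6 mm).
- tong_left (a joint): Hinge of the tongs' left arm, rad: 0 relaxed (open), 0.127 with the jaws 20 mm apart, 0.14 arms parallel. The spring pushes back on the fingers at the grip with about 6 N at 42 mm over the outsides, 11 N at 36 mm, 16 N at 32 mm; held at 42 mm or less the tongs carry safely with open jaws; a grip of 30 to 50 N holds a headshell firmly.
- tong_right (a joint): Hinge of the tongs' right arm, the same way.
- rest: Dark wooden rest of the tongs, fixed; its place varies. Origin: centre of its underside; the tongs belong with their origin 50 mm straight above it, axes alike (x to the jaws). Base 150 x 100 x 12 mm (x -80 to 70 mm) with two cross rails 12 mm thick, 85 mm wide, tops 50 mm high, at x -55 and 45 mm; between them is room for fingers beside the arms.
- headshell: The headshell to put away, upright on the grey mat: black block 42 x 20 x 17 mm, on it an aluminium plate 56 x 20 x 7 mm (24 mm high in all, flat sides 20 mm apart), steel neck behind, small finger lift in front; 80 mm long over all, about 35 g. Origin: centre of the block's underside; x points to the finger lift, the long way; z up.
- mat: Grey felt cleaning mat, 130 x 130 x 6 mm, fixed; origin at the centre of its underside.
- stand_empty: The empty stand: wooden block 120 x 74 mm with a flat cork top 110 x 64 mm at 30 mm height, fixed; its place varies. Origin: centre of its underside, x along its length, z up.
- stand_full: The other stand, just the same, with the spare headshell on it. Leave alone.
- spare: A second headshell, the same as the first, lying on the other stand. Leave alone.
- brush: Wooden record brush, 95 x 30 x 42 mm; leave alone.
- adaptor: Cone-shaped aluminium record adaptor, 60 mm across, 26 mm high; leave alone.
- cleaner: Small grey bottle, 48 mm across, 110 mm high; leave alone.
Things that resemble listed ones, but are neither listed nor needed, are in the scene too. What is shaped like the headshell but pink or purple is not meant.

How it is judged:
By the outcome, as a careful person would: the job done as asked, in the order asked, and still so for the second after the job is handed in, with the robot touching nothing.
It also fails if it takes over 58 s, if anything falls off the work surface, if the arm or the gripper's body presses on something with over 40 N, if the wrist force passes 120 N, or if a joint passes its speed limit or range.

ROBOT

A 6-joint arm with a two-finger parallel gripper is mounted at the origin on the work surface. World frame = base frame: x ahead of the robot, y to its left, z up, the work surface at z = 0. Lengths are in m, angles in rad, forces in N, time in s.
With the tool pointing down it reaches from about 0.35 to 0.925 m from the base axis. Payload 6.4 kg.
Tool frame: the origin (TCP) lies at the very end of the fingers, on their centre line; the grasp point (between the pads) lies 19 mm behind it; z points along the fingers, x is the direction in which the jaws open and shut, and the axes are right-handed (so a half turn about z gives the same grasp; the last joint's range is limited). The gripper opens to 85 mm and grips with 20 to 120 N. Pads are 22 mm wide; open, the fingers measure 114 mm over their backs; the gripper's body (76 mm by 85 mm) begins 54 mm behind the grasp point. The pads swing forward as they close: fully open they stand 13 mm farther back than shut.
Start: joints at [-1.492, 0.245, 1.558, -0, 1.339, -0.174], TCP at [0.163, -0.629, 0.231] pointing down, gripper open.
Joint ranges: [-3.13, 3.13], [-1.02, 2.26], [0.13, 2.54], [-0.95, 4.09], [0.21, 2.88], [-2.74, 2.74]. Speed limits (rad/s): [2.57, 2.57, 3.14, 3.14, 3.14, 3.14].

INTERFACE

Orientations are given as [roll, pitch, yaw] about the fixed x, y, z axes, in that order (R = Rz(yaw) Ry(pitch) Rx(roll)).
In Python, from plant import arm, vision, order, silhouettes gives the robot as it stands.
- The arm moves only by the tool play_rows, never from a script. Its argument "plan" is a list that holds one entry, the list of rows, each a list of 5 numbers: the opening, from 0 (shut) to 1 (fully open), then the shift along the tool's x, y, z in m, then the turn about the tool's z in degrees. A call has 1 to 5 rows; each row is the pose to reach, as a shift and turn from the pose commanded when the call began, along the tool's axes at that moment; what a row does not reach only later rows make up. A row lasts 1/8 s, in which the tool goes at most 62.5 mm and 10.7 degrees, less where a joint would pass 70% of its speed; a pose out of reach is approached as far as the arm can. A call with a gripper value outside its range is refused whole. The fingers move at their own pace and stop on an object; "squeeze" is the grip in N (left out, the last holds). Time passes only in rows, so rows that repeat a pose let the fingers close. It gives the time, the measured TCP pose, the force and the opening at its end, in the units of the state.
- arm.observe(): the state, without advancing time (a new reading comes with each control period).
- vision.camera(name): name is "scene" or "side" or "wrist"; returns the picture (420x560x3 uint8, blue, green, red); there is no depth.
- vision.calibration(name): a dict with "vfov" (degrees; the focal length in pixels is half the picture's height over the tangent of half this angle, whatever the lens; pixels are square), "cx", "cy" (the principal point, pixels), "R" (3x3) and "t" (3): a world point X has camera coordinates R X + t. Camera axes: x right, y down, z forward; pixel columns grow to the right and rows downward; lengths in m; the calibration is good to about 2 mm. A picture is of the moment at which its call begins: read the wrist's pose just before it. calibration takes no time and is no camera call; for the wrist camera it gives the pose at the moment of the call.
- order.sign_off(): hands the job in, once; it reports no verdict.
Trained networks look in the newest picture that a camera, given by its name, has taken for a name from the list of things; names that differ only in an ending like _2 or _b are one class to them, and where a whole thing is asked for, a point or a joint stands for the part that bears it (a point fixed in the world has none). Each returns a list of dicts, best first, with "p" (0 to 1); they miss things now and then, are a little off and sometimes report something else, mostly with a low value. They report only what shows in the picture. A call takes as long as a camera call. They do not tell look-alikes from the thing itself.
- silhouettes(camera, target): "mask" (420x560 bool, what is visible of it) and "rect" ([left, top, right, bottom] in pixels, round what is visible of it).
The state is a dict: "clock": time; "qpos": joint angles; "joint_vel": joint speeds; "tau": joint torques, N m; "tool_pos": TCP position; "eef_rot": TCP orientation; "wrist_force": force on the tool from outside, world axes, zero at the start; "ft_torque": the same for the moment, N m; "opening": opening from 0.0 (shut) to 1.0 (fully open).
Only numpy, scipy, OpenCV 4.12 (cv2) and the standard library are available. Lean on these libraries where they do the work, as an engineer would, in place of code of your own. Each camera call takes 0.05 s, during which the arm holds its last target. There are 200 camera calls.

## Working session

There is one attempt and no reset: what is moved stays moved. The work goes in short steps, Python scripts to look and compute and a tool call to move; the robot and the scene stay as the last step left them, time stands still between calls to the robot, and variables do not carry over. Pictures are saved under pics/ and viewed, on a budget of 10 in all, crops included, one or two more only if the job needs it, and the job is handed in when it is done.

Besides the shell and the picture viewer there is one more tool, called as name(argument=value, ...), one argument or row to a line, values as JSON. play_rows: Moves the arm, as the interface text tells. Its arguments: {"type":"object","properties":{"plan":{"type":"array","items":{"type":"array","items":{"type":"array","items":{"type":"number"}}}},"squeeze":{"type":"number"}},"required":["plan"]}

```bash
ls; mkdir -p pics; cat > h.py <<'E'
import numpy as np, cv2
from plant import arm, vision, order, silhouettes
E
python3 - <<'E'
from h import *
s=arm.observe(); print(s)
a=vision.camera("scene"); b=vision.camera("side")
cv2.imwrite("pics/scene.png",a); cv2.imwrite("pics/side.png",b)
for n in("scene","side","wrist"):
    print(n,vision.calibration(n))
E
```

```text
pics
{'clock': 0.0, 'qpos': array([-1.49208969e+00,  2.45834185e-01,  1.55906646e+00,  2.01015729e-05,
        1.33868927e+00, -1.74103288e-01]), 'joint_vel': array([ 2.75179287e-04,  1.38002265e-03, -1.09717005e-03,  2.11040732e-05,
        2.58471771e-04,  1.34829967e-03]), 'tau': array([-7.42546690e-04, -4.29512000e+01, -3.26125360e+01, -2.15101245e-04,
        5.28256307e-03, -6.43334346e-06]), 'tool_pos': array([ 0.16254401, -0.62875155,  0.23013927]), 'eef_rot': array([-3.14122742e+00,  1.96368024e-03, -1.31799069e+00]), 'wrist_force': array([0.12764812, 0.05280634, 0.03185132]), 'ft_torque': array([ 0.07024775,  0.00385614, -0.05943216]), 'opening': 1.001005369963216}
scene {'vfov': 45.29308935957454, 'cx': 282.5433852132767, 'cy': 209.47125169732348, 'R': array([[-0.81149267,  0.58432605, -0.00653619],
       [ 0.48182631,  0.662732  , -0.57326233],
       [-0.33064037, -0.46834749, -0.81934582]]), 't': array([ 0.50432749, -0.20685395,  1.47375587])}
side {'vfov': 56.15919214870222, 'cx': 268.4991286085909, 'cy': 205.2396903272538, 'R': array([[ 0.9474999 , -0.31975132,  0.00174018],
       [-0.23942656, -0.71306455, -0.65894906],
       [ 0.21194069,  0.62393753, -0.75218555]]), 't': array([-0.58483171,  0.13954154,  0.87831117])}
wrist {'vfov': 65.84489343792013, 'cx': 276.92977502488236, 'cy': 208.75738003077115, 'R': array([[ 2.51165399e-01, -9.67944106e-01, -3.86359215e-04],
       [-9.27658863e-01, -2.40825966e-01,  2.85397771e-01],
       [-2.76342136e-01, -7.13236353e-02, -9.58409079e-01]]), 't': array([-0.6505181 , -0.03667282,  0.37759739])}
```

```bash
python3 - <<'E'
from h import *
for n in("scene","side"):
    for k in ["tongs","rest","headshell","mat","stand_empty","stand_full","brush","adaptor","cleaner"]:
        print(n,k,[(round(d['p'],2),np.round(d['rect']).astype(int).tolist()) for d in silhouettes(n,k)])
E
```

```text
scene tongs [(0.65, [374, 263, 438, 341])]
scene rest [(0.83, [381, 266, 445, 338])]
scene headshell [(0.76, [226, 138, 252, 152]), (0.72, [172, 164, 186, 187]), (0.47, [169, 130, 192, 142])]
scene mat [(0.68, [212, 130, 272, 174])]
scene stand_empty [(0.89, [246, 197, 295, 228])]
scene stand_full [(0.72, [294, 238, 349, 292])]
scene brush [(0.93, [169, 205, 200, 242]), (0.63, [227, 137, 250, 147])]
scene adaptor [(0.62, [241, 297, 265, 319])]
scene cleaner [(0.81, [322, 340, 346, 377]), (0.24, [293, 237, 348, 289])]
side tongs [(0.91, [157, 110, 227, 142])]
side rest [(0.64, [157, 121, 218, 162])]
side headshell [(0.95, [263, 320, 302, 340]), (0.91, [346, 367, 388, 383]), (0.8, [362, 286, 382, 319]), (0.25, [156, 106, 229, 145])]
side mat [(0.83, [243, 295, 323, 367])]
side stand_empty [(0.98, [243, 215, 298, 246])]
side stand_full [(0.93, [217, 159, 269, 193]), (0.24, [264, 322, 301, 340])]
side brush [(0.63, [350, 218, 380, 260])]
side adaptor [(0.7, [303, 160, 322, 172])]
side cleaner [(0.73, [262, 94, 273, 130])]
```

View pics/scene.png

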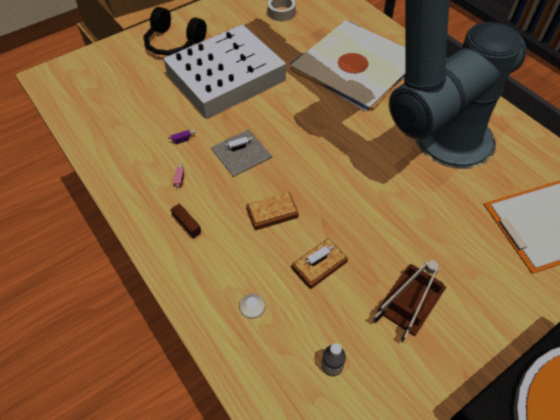

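View pics/side.png

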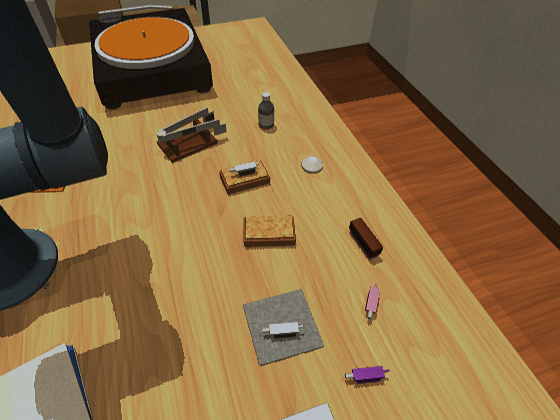

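```bash
cat > h.py <<'E'
import numpy as np, cv2
from scipy.optimize import minimize
from plant import arm, vision, order, silhouettes
def box(x0,x1,y0,y1,z0,z1):
    return np.array([[x,y,z] for x in(x0,x1) for y in(y0,y1) for z in(z0,z1)])/1e3
def tongs(th):
    out=[box(-85,-63,-15,15,0,22)]
    for s in(1,-1):
        c,n=np.cos(s*th),np.sin(s*th); M=np.array([[c,-n,0],[n,c,0],[0,0,1]]); h=np.array([-.065,s*.013,0])
        for b in (box(0,175,-2,2,0,22),box(140,175,-2-(s>0)*3,2+(s<0)*3,-30,0)): out.append(b@M.T+h)
    return out
MODEL=dict(tongs=tongs(.14),
 rest=[box(-80,70,-50,50,0,12),box(-61,-49,-42.5,42.5,0,50),box(39,51,-42.5,42.5,0,50)],
 headshell=[box(-21,21,-10,10,0,17),box(-28,28,-10,10,17,24)],
 mat=[box(-65,65,-65,65,0,6)], stand=[box(-60,60,-37,37,0,30)])
def proj(c,X):
    f=210/np.tan(np.radians(c["vfov"])/2); p=X@np.array(c["R"]).T+c["t"]
    return np.c_[c["cx"]+f*p[:,0]/p[:,2], c["cy"]+f*p[:,1]/p[:,2]]
def place(b,p,z):
    c,s=np.cos(p[2]),np.sin(p[2]); return b@np.array([[c,-s,0],[s,c,0],[0,0,1]]).T+[p[0],p[1],z]
def render(c,model,p,z):
    m=np.zeros((840,1120),np.uint8)
    for b in model:
        q=proj(c,place(b,p,z)); h=cv2.convexHull((q*2+.5).astype(np.float32))
        cv2.fillConvexPoly(m,np.round(h*16).astype(np.int32),1,cv2.LINE_8,4)
    return m>0
def fit(model,views,z,p0,yaws):
    V=[(c,cv2.resize(m.astype(np.uint8),None,fx=2,fy=2,interpolation=0)>0) for c,m in views]
    def cost(p):
        t=0
        for c,m in V:
            r=render(c,model,p,z); t+=1-(r&m).sum()/max((r|m).sum(),1)
        return t/len(V)
    best=None
    for y in yaws:
        o=minimize(cost,[*p0,y],method="Nelder-Mead",options=dict(initial_simplex=[[p0[0],p0[1],y],[p0[0]+.02,p0[1],y],[p0[0],p0[1]+.02,y],[p0[0],p0[1],y+.3]],xatol=1e-4,fatol=1e-4))
        if best is None or o.fun<best.fun: best=o
    return best.x,best.fun
def ray(c,uv,z):
    f=210/np.tan(np.radians(c["vfov"])/2); R=np.array(c["R"]); C=-R.T@c["t"]
    d=R.T@np.array([(uv[0]-c["cx"])/f,(uv[1]-c["cy"])/f,1]); return C+d*(z-C[2])/d[2]
def mask_near(cam,c,name,uv=None):
    L=silhouettes(cam,name)
    if uv is not None: L=[d for d in L if np.hypot((d["rect"][0]+d["rect"][2])/2-uv[0],(d["rect"][1]+d["rect"][3])/2-uv[1])<25]
    return L[0]["mask"] if L else None
E
cat > f1.py <<'E'
from h import *
cs={n:vision.calibration(n) for n in("scene","side")}
for n in cs: vision.camera(n)
T=dict(tongs=("tongs",(408,300),(192,126),.05),rest=("rest",(413,302),(190,141),0),headshell=("headshell",(239,145),(283,330),.006),mat=("mat",(242,152),(283,331),0),stand_empty=("stand",(270,212),(270,230),0),stand_full=("stand",(321,265),(243,176),0))
for k,(m,u,v,z) in T.items():
    ms={n:mask_near(n,cs[n],k,w) for n,w in(("scene",u),("side",v))}
    p0=ray(cs["scene"],u,z+.015)[:2]; ys=np.arange(0,6.2 if k in("tongs","rest") else 3.1,.52)
    vs={n:(cs[n],mm) for n,mm in ms.items() if mm is not None}
    for lab,vv in (("both",list(vs.values())),*((n,[x]) for n,x in vs.items())):
        p,f=fit(MODEL[m],vv,z,p0,ys); print(k,lab,np.round(p,4),round(f,3))
w=vision.calibration("wrist"); s=arm.observe()
from scipy.spatial.transform import Rotation as Ro
R=Ro.from_euler("xyz",s["eef_rot"]).as_matrix()
print("cam in tool",R.T@(-w["R"].T@w["t"]-s["tool_pos"]), "cam axes in tool\n",R.T@w["R"].T, "\ntool axes\n",R)
E
time python3 f1.py
```

```text
tongs both [0.4658 0.2953 6.558 ] 0.204
tongs scene [0.4658 0.2953 0.2752] 0.267
tongs side [0.4654 0.2946 0.2838] 0.138
rest both [0.468  0.2974 0.2939] 0.234
rest scene [0.458  0.2945 3.4413] 0.109
rest side [0.4707 0.2954 6.54  ] 0.348
headshell both [ 0.5325 -0.3403  2.9196] 0.193
headshell scene [ 0.533  -0.3425 -0.1256] 0.205
headshell side [ 0.5331 -0.3403 -0.2121] 0.159
mat both [ 0.5356 -0.3234 -0.0382] 0.146
mat scene [ 0.5352 -0.3249  1.5617] 0.152
mat side [ 0.5358 -0.3224  1.5328] 0.129
stand_empty both [ 0.5862 -0.0968  2.8169] 0.115
stand_empty scene [ 0.5857 -0.0977 -0.3342] 0.127
stand_empty side [ 0.5866 -0.0963 -0.3204] 0.098
stand_full both [0.581  0.0971 0.0354] 0.291
stand_full scene [0.5812 0.0985 3.2274] 0.272
stand_full side [0.5813 0.0981 3.1758] 0.307
cam in tool [ 0.0008367  -0.07329513 -0.14182179] cam axes in tool
 [[ 9.99998428e-01  6.68399108e-04  1.64259138e-03]
 [-1.10978391e-03  9.58327841e-01  2.85668544e-01]
 [-1.38320045e-03 -2.85669918e-01  9.58327076e-01]] 
tool axes
 [[ 2.50089801e-01 -9.68222645e-01 -2.92752343e-05]
 [-9.68222645e-01 -2.50089802e-01  3.03827627e-05]
 [-3.67387164e-05  2.07465257e-05 -9.99999999e-01]]
real	0m20.503s
user	0m16.169s
sys	0m1.971s
```

play_rows(
  plan=[
    [[1,-0.03,-0.05,0,0],[1,-0.059,-0.1,0,0],[1,-0.088,-0.149,0,0],[1,-0.118,-0.199,0,0],[1,-0.147,-0.248,0,0]],
  ],
)

```text
clock: 2.33
tool_pos: [0.3671, -0.4236, 0.2316]
eef_rot: [-3.141, -0.001, -1.318]
wrist_force: [0.1, -0.1, -0.0]
opening: 1.003
```

play_rows(
  plan=[
    [[1,-0.03,-0.05,0,0],[1,-0.059,-0.1,0,0],[1,-0.088,-0.149,0,0],[1,-0.118,-0.199,0,0],[1,-0.147,-0.248,0,0]],
  ],
)

```text
clock: 2.95
tool_pos: [0.5705, -0.2191, 0.2316]
eef_rot: [-3.141, -0.001, -1.318]
wrist_force: [0.6, -0.8, 0.4]
opening: 0.997
```

```bash
cat >> h.py <<'E'
from scipy.spatial.transform import Rotation as Ro
def go(x,y,z,yaw):
    s=arm.observe(); R=Ro.from_euler("xyz",s["eef_rot"]).as_matrix()
    d=R.T@(np.array([x,y,z])-s["tool_pos"]); a=np.degrees((s["eef_rot"][2]-yaw+np.pi)%(2*np.pi)-np.pi)
    print("t",round(s["clock"],2),"pos",np.round(s["tool_pos"],4),"rot",np.round(s["eef_rot"],4),"op",round(s["opening"],3),"F",np.round(s["wrist_force"],1))
    print("d mm",np.round(d*1e3,1),"turn",round(a,1),"rows",round(np.linalg.norm(d)/.0625,1),round(abs(a)/10.7,1))
E
cat > f2.py <<'E'
from h import *
import sys
def near(T,out,others=True):
    go(0,0,0.2,0)
    c=vision.calibration("wrist"); im=vision.camera("wrist"); full=im.copy()
    for k,(m,p0,z,y0) in T.items():
        L=silhouettes("wrist",k); u=proj(c,np.array([[*p0,z+.015]]))[0]
        print(k,"expect",np.round(u),[(round(d["p"],2),np.round(d["rect"]).astype(int).tolist()) for d in L])
        L=[d for d in L if abs(np.mean(d["rect"][::2])-u[0])<60 and abs(np.mean(d["rect"][1::2])-u[1])<60]
        if L:
            p,f=fit(MODEL[m],[(c,L[0]["mask"])],z,p0,[y0]); print("  fit",np.round(p,4),round(f,3))
            r=render(c,MODEL[m],p,z).astype(np.uint8); cn,_=cv2.findContours(cv2.resize(r,(560,420),interpolation=0),0,2); cv2.drawContours(full,cn,-1,(0,255,0),1)
    cv2.imwrite(out,full); return c,im
E
python3 - <<'E'
from f2 import *
near(dict(headshell=("headshell",(.533,-.340),.006,-.2),mat=("mat",(.5355,-.3235),0,-.03),stand_empty=("stand",(.586,-.097),0,-.325)),"pics/w1.png")
go(.4656,.295,.23,.28-np.pi/2)
E
```

```text
t 2.95 pos [ 0.5705 -0.2191  0.2316] rot [-3.1412e+00 -6.0000e-04 -1.3178e+00] op 0.997 F [ 0.6 -0.8  0.4]
d mm [-354.9  497.5   31.2] turn -75.5 rows 9.8 7.1
headshell expect [368. 238.] [(0.9, [404, 23, 454, 98]), (0.89, [348, 214, 392, 269]), (0.85, [485, 138, 540, 199])]
  fit [ 0.5356 -0.3402 -0.2188] 0.151
mat expect [354. 230.] [(0.87, [286, 160, 422, 280])]
  fit [ 0.5375 -0.3228 -0.0325] 0.187
stand_empty expect [170. 139.] [(0.88, [116, 66, 230, 199])]
  fit [ 0.5867 -0.0985 -0.3026] 0.083
t 3.15 pos [ 0.5697 -0.2198  0.2312] rot [ 3.1412 -0.     -1.3159] op 1.004 F [-0.5 -0.  -0.3]
d mm [-524.4  -29.1    1.1] turn -1.4 rows 8.4 0.1
```

View pics/w1.png

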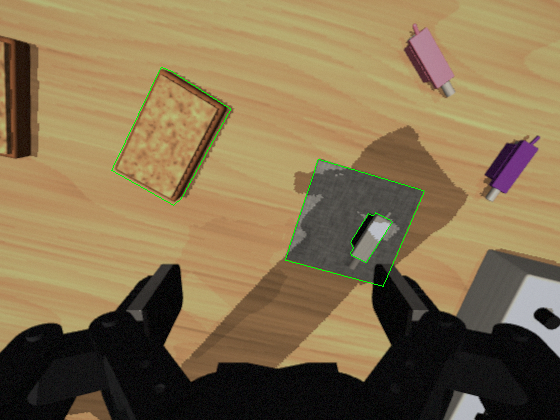

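Headshell lies at wrist pixel (370,240) on the mat: metal plate on a black block, neck at lower left and finger lift at upper right. The pink (430,60) and purple (513,168) look-alikes are off the mat and ruled out. The empty stand is at (172,135). I'm going to the tongs now.

play_rows(
  plan=[
    [[1,-0.052,-0.003,0,0],[1,-0.105,-0.006,0,0],[1,-0.157,-0.009,0,0],[1,-0.21,-0.012,0,0],[1,-0.262,-0.015,0,-1.4]],
  ],
)

```text
clock: 3.78
tool_pos: [0.5175, 0.0369, 0.2315]
eef_rot: [-3.141, -0.0, -1.295]
wrist_force: [0.6, 0.3, -0.4]
opening: 1.0
```

play_rows(
  plan=[
    [[1,-0.055,-0.003,0.015,0],[1,-0.11,-0.006,0.03,0],[1,-0.165,-0.009,0.045,0],[1,-0.22,-0.012,0.06,0],[1,-0.262,-0.014,0.07,0]],
  ],
)

```text
clock: 4.4
tool_pos: [0.4595, 0.2931, 0.1607]
eef_rot: [3.141, -0.0, -1.295]
wrist_force: [1.0, -0.8, 1.0]
opening: 1.002
```

```bash
python3 - <<'E'
from f2 import *
import time
near(dict(tongs=("tongs",(.4656,.295),.05,.28),rest=("rest",(.468,.295),0,.28)),"pics/w2.png")
go(.4656,.295,.05,.28-np.pi/2)
E
```

```text
t 4.4 pos [0.4595 0.2931 0.1607] rot [ 3.1412e+00 -2.0000e-04 -1.2946e+00] op 1.002 F [ 1.  -0.8  1. ]
d mm [156.7 522.  -39.1] turn -74.2 rows 8.7 6.9
tongs expect [275. 204.] [(0.93, [218, 48, 326, 300]), (0.33, [216, 102, 330, 265])]
  fit [0.4688 0.2976 0.2781] 0.155
rest expect [276. 186.] [(0.67, [216, 101, 327, 265]), (0.53, [288, 48, 326, 278])]
  fit [0.4696 0.299  0.2965] 0.2
t 4.55 pos [0.4594 0.2926 0.1606] rot [ 3.1402e+00 -5.0000e-04 -1.2923e+00] op 1.001 F [-0.1 -0.2  0.7]
d mm [ -0.6  -6.7 110.6] turn -0.1 rows 1.8 0.0
```

View pics/w2.png

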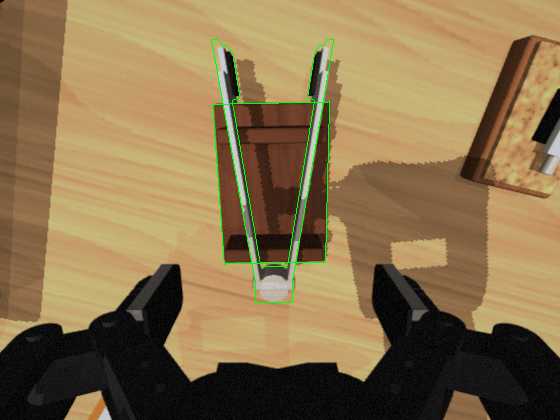

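```bash
python3 - <<'E'
from h import *
go(.467,.2972,.041,.285-np.pi/2)
E
```

```text
t 4.55 pos [0.4594 0.2926 0.1606] rot [ 3.1402e+00 -5.0000e-04 -1.2923e+00] op 1.001 F [-0.1 -0.2  0.7]
d mm [ -2.4  -8.7 119.6] turn -0.4 rows 1.9 0.0
```

play_rows(
  plan=[
    [[1,-0.0024,-0.0087,0.03,-0.4],[1,-0.0024,-0.0087,0.065,-0.4],[1,-0.0024,-0.0087,0.1,-0.4],[1,-0.0024,-0.0087,0.1196,-0.4],[1,-0.0024,-0.0087,0.1196,-0.4]],
  ],
  squeeze=40,
)

```text
clock: 5.18
tool_pos: [0.4675, 0.296, 0.0408]
eef_rot: [3.139, -0.0, -1.288]
wrist_force: [-0.0, 0.7, 0.6]
opening: 0.997
```

play_rows(
  plan=[
    [[0.65,0,0,0,0],[0.58,0,0,0,0],[0.52,0,0,0,0],[0.48,0,0,0,0],[0.48,0,0,0,0]],
  ],
)

```text
clock: 5.8
tool_pos: [0.4697, 0.2983, 0.0444]
eef_rot: [-3.137, 0.0, -1.286]
wrist_force: [-1.0, 0.2, 8.3]
opening: 0.48
```

```bash
python3 - <<'E'
from h import *
go(.467,.2972,.041,.285-np.pi/2)
print(arm.observe()["qpos"])
cv2.imwrite("pics/w3.png",vision.camera("wrist"))
E
```

```text
t 5.8 pos [0.4697 0.2983 0.0444] rot [-3.1367e+00  4.0000e-04 -1.2861e+00] op 0.48 F [-1.   0.2  8.3]
d mm [0.2 2.9 3.4] turn -0.0 rows 0.1 0.0
[ 3.61958212e-01  2.75656813e-01  1.90218419e+00 -1.51595095e-05
  9.58850867e-01  1.64805999e+00]
```

View pics/w3.png

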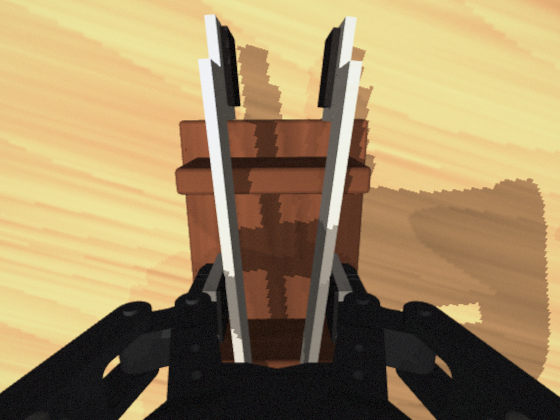

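play_rows(
  plan=[
    [[0.48,0,0,-0.01,0],[0.48,0,0,-0.03,0],[0.48,0,0,-0.06,0],[0.48,0,0,-0.09,0],[0.48,0,0,-0.11,0]],
  ],
)

```text
clock: 6.48
tool_pos: [0.4681, 0.2975, 0.1539]
eef_rot: [-3.139, 0.0, -1.286]
wrist_force: [-0.2, 0.3, 0.3]
opening: 0.483
```

```bash
cat >> f2.py <<'E'
def inhand(op,out=None):
    s=arm.observe(); c=vision.calibration("wrist"); im=vision.camera("wrist")
    L=silhouettes("wrist","tongs"); print([(round(d["p"],2),np.round(d["rect"]).astype(int).tolist()) for d in L])
    th=.14-(op*85-30)/2/65/1e3*1e3*0 -((op*85-30)/2/65)  # closing angle
    th=(op*85-30)/2/65
    m=L[0]["mask"].copy(); m[300:]=False
    mod=tongs(th); z=s["tool_pos"][2]+.0056; yaw=s["eef_rot"][2]+np.pi/2
    V=cv2.resize(m.astype(np.uint8),None,fx=2,fy=2,interpolation=0)>0
    def cost(p):
        r=render(c,tongs(p[3]),p[:3],z); r[600:]=False; return 1-(r&V).sum()/(r|V).sum()
    x0=np.array([*s["tool_pos"][:2],yaw,th])
    o=minimize(cost,x0,method="Nelder-Mead",options=dict(initial_simplex=[x0]+[x0+d for d in np.diag([.006,.006,.05,.03])],xatol=1e-4,fatol=1e-4))
    p=o.x; R=Ro.from_euler("xyz",s["eef_rot"]).as_matrix()
    d=R.T@np.array([p[0]-s["tool_pos"][0],p[1]-s["tool_pos"][1],0])
    print("tongs origin in tool mm",np.round(d*1e3,1),"yaw-tool",round(p[2]-yaw,4),"th",round(p[3],4),"cost",round(o.fun,3),"th_expected",round(th,4))
    if out:
        cn,_=cv2.findContours(cv2.resize(render(c,tongs(p[3]),p[:3],z).astype(np.uint8),(560,420),interpolation=0),0,2); cv2.drawContours(im,cn,-1,(0,255,0),1); cv2.imwrite(out,im)
    return p
E
python3 - <<'E'
from f2 import *
inhand(.48,"pics/w4.png")
go(.4435,-.321,.14,-.21-np.pi/2)
E
```

```text
[(0.7, [200, 16, 360, 360])]
tongs origin in tool mm [ 0.7  4.7 -0. ] yaw-tool -0.0122 th 0.071 cost 0.129 th_expected 0.0831
t 6.58 pos [0.4693 0.298  0.155 ] rot [-3.1357e+00  4.0000e-04 -1.2864e+00] op 0.481 F [ 0.7 -0.1 -1.1]
d mm [586.9 198.6  13.5] turn 28.3 rows 9.9 2.6
```

View pics/w4.png

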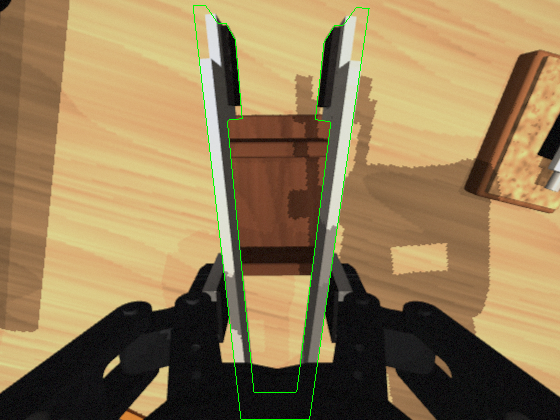

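```bash
sed -i 's/for b in (box(0,175,-2,2,0,22),.*$/for b in (box(0,140,-2,2,0,22),box(140,175,-2,2,-30,5),box(143,173,-2-(s>0)*3,2+(s<0)*3,-30,-6)): out.append(b@M.T+h)/' h.py
python3 - <<'E'
from f2 import *
inhand(.48,"pics/w5.png")
E
```

```text
[(0.9, [200, 14, 359, 362])]
tongs origin in tool mm [ 0.7  2.2 -0. ] yaw-tool -0.0135 th 0.0727 cost 0.117 th_expected 0.0831
```

View pics/w5.png

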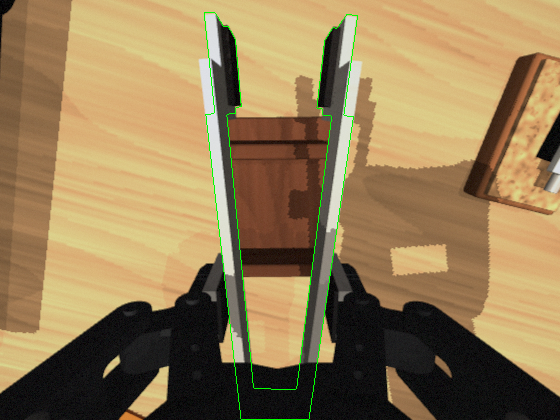

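play_rows(
  plan=[
    [[0.48,0.058,0.02,0,2.8],[0.48,0.117,0.04,0,5.6],[0.48,0.175,0.06,0,8.4],[0.48,0.234,0.08,0,11.2],[0.48,0.29,0.099,0,14.1]],
  ],
)

```text
clock: 7.3
tool_pos: [0.4527, -0.0105, 0.1504]
eef_rot: [3.14, 0.001, -1.534]
wrist_force: [0.8, -0.5, -0.7]
opening: 0.481
```

```bash
python3 - <<'E'
from f2 import *
go(.4435,-.321,.14,-.21-np.pi/2)
E
```

```text
t 7.3 pos [ 0.4527 -0.0105  0.1504] rot [ 3.1396e+00  7.0000e-04 -1.5343e+00] op 0.481 F [ 0.8 -0.5 -0.7]
d mm [310.   20.5  10.2] turn 14.1 rows 5.0 1.3
```

```bash
cat >> f2.py <<'E'
JX,JY,DY=.00195,-.0908,-.0135
def gojaw(P,psi,z):
    yaw=psi-np.pi/2-DY; tx=np.array([np.cos(yaw),np.sin(yaw)]); ty=np.array([np.sin(yaw),-np.cos(yaw)])
    t=np.array(P)-JX*tx-JY*ty; go(*t,z,yaw)
E
python3 - <<'E'
from f2 import *
gojaw((.534,-.340),-.215,.09)
E
```

```text
t 7.3 pos [ 0.4527 -0.0105  0.1504] rot [ 3.1396e+00  7.0000e-04 -1.5343e+00] op 0.481 F [ 0.8 -0.5 -0.7]
d mm [309.   18.4  60.2] turn 13.6 rows 5.0 1.3
```

play_rows(
  plan=[
    [[0.48,0.06,0.0035,0.005,2.7],[0.48,0.12,0.007,0.01,5.4],[0.48,0.18,0.01,0.016,8.1],[0.48,0.24,0.014,0.025,10.8],[0.48,0.298,0.0175,0.035,13.5]],
  ],
)

```text
clock: 7.92
tool_pos: [0.4468, -0.3087, 0.115]
eef_rot: [3.14, 0.001, -1.77]
wrist_force: [1.1, 0.3, -0.5]
opening: 0.483
```

play_rows(
  plan=[
    [[0.48,0.011,0.001,0.012,0.1],[0.48,0.011,0.001,0.025,0.1],[0.48,0.011,0.001,0.025,0.1]],
  ],
)

```text
clock: 8.3
tool_pos: [0.4437, -0.3152, 0.0894]
eef_rot: [3.138, 0.003, -1.769]
wrist_force: [0.0, 0.0, -0.8]
opening: 0.481
```

```bash
python3 - <<'E'
from f2 import *
gojaw((.534,-.340),-.215,.09)
s=arm.observe(); c=vision.calibration("wrist"); im=vision.camera("wrist")
L=silhouettes("wrist","headshell"); print([(round(d["p"],2),np.round(d["rect"]).astype(int).tolist()) for d in L])
r=render(c,MODEL["headshell"],(.534,-.340,-.215),.006).astype(np.uint8)
cn,_=cv2.findContours(cv2.resize(r,(560,420),interpolation=0),0,2)
np.save("w6.npy",im); import pickle; pickle.dump((c,s,[d for d in L]),open("w6.pkl","wb"))
cv2.drawContours(im,cn,-1,(0,255,0),1); cv2.imwrite("pics/w6.png",im)
E
```

```text
t 8.3 pos [ 0.4437 -0.3152  0.0894] rot [ 3.1377e+00  3.1000e-03 -1.7685e+00] op 0.481 F [ 0.   0.  -0.8]
d mm [ 4.3 -2.6 -0.6] turn 0.2 rows 0.1 0.0
[]
```

View pics/w6.png

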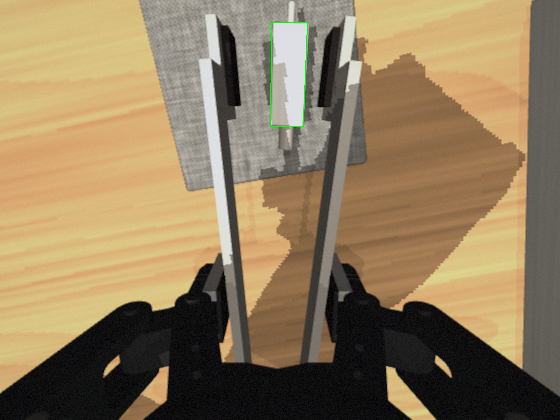

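play_rows(
  plan=[
    [[0.48,0.0043,-0.0026,0,0.2],[0.48,0.0043,-0.0026,0.014,0.2],[0.48,0.0043,-0.0026,0.026,0.2],[0.48,0.0043,-0.0026,0.026,0.2]],
  ],
)

```text
clock: 8.9
tool_pos: [0.4455, -0.3215, 0.0638]
eef_rot: [3.139, 0.002, -1.774]
wrist_force: [-0.0, -0.8, -0.7]
opening: 0.48
```

```bash
python3 - <<'E'
from f2 import *
gojaw((.534,-.340),-.215,.0365)
s=arm.observe(); c=vision.calibration("wrist"); im=vision.camera("wrist")
def dr(m,p,z,col):
    cn,_=cv2.findContours(cv2.resize(render(c,m,p,z).astype(np.uint8),(560,420),interpolation=0),0,2); cv2.drawContours(im,cn,-1,col,1)
im=cv2.copyMakeBorder(im,0,0,0,0,0)
q=proj(c,place(np.array([[x,y,.024] for x,y in((-.028,-.01),(-.028,.01),(.028,.01),(.028,-.01))]),(.534,-.340,-.215),.006))
cr=cv2.resize(im[0:160,180:390],None,fx=3.6,fy=3.6,interpolation=cv2.INTER_CUBIC)
cv2.polylines(cr,[np.round((q-[180,0]+.5)*3.6).astype(int)],True,(0,255,0),1); print(np.round(q,1).tolist())
cv2.imwrite("pics/w7.png",cr)
E
```

```text
t 8.9 pos [ 0.4455 -0.3215  0.0638] rot [ 3.1385e+00  2.3000e-03 -1.7736e+00] op 0.48 F [-0.  -0.8 -0.7]
d mm [-1.5  0.3 27.3] turn -0.1 rows 0.4 0.0
[[294.5, 134.4], [256.6, 133.8], [256.1, 13.9], [297.9, 14.5]]
```

View pics/w7.png

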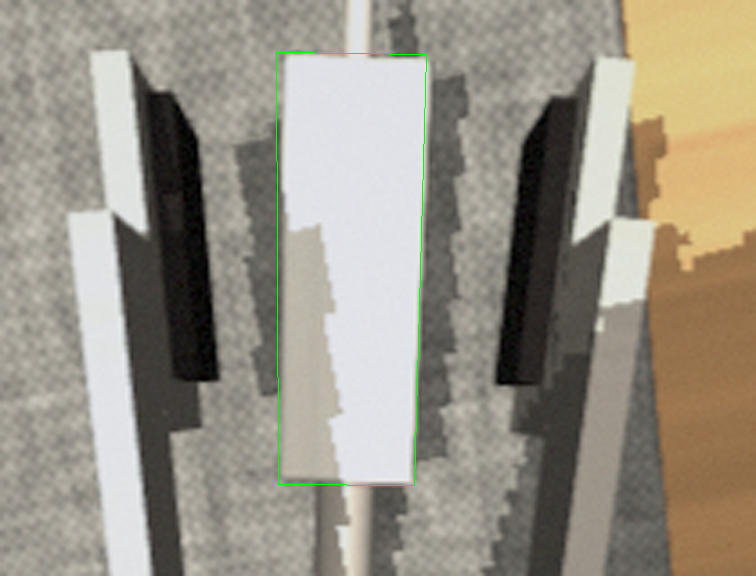

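The crop shows a silver plate on a black block on the grey mat, finger lift at the top (355,20) and neck at the bottom (340,530), sitting between the open jaws. This is the headshell meant. I'll descend and squeeze.

play_rows(
  plan=[
    [[0.48,-0.0013,0.0003,0.008,0],[0.48,-0.0013,0.0003,0.018,0],[0.48,-0.0013,0.0003,0.027,0],[0.48,-0.0013,0.0003,0.027,0]],
  ],
  squeeze=45,
)

```text
clock: 9.45
tool_pos: [0.4458, -0.3206, 0.0375]
eef_rot: [3.14, 0.001, -1.774]
wrist_force: [-1.5, 0.0, -1.0]
opening: 0.484
```

play_rows(
  plan=[
    [[0.46,0,0,0,0],[0.43,0,0,0,0],[0.41,0,0,0,0],[0.39,0,0,0,0],[0.37,0,0,0,0]],
  ],
)

```text
clock: 10.07
tool_pos: [0.4465, -0.3213, 0.0388]
eef_rot: [-3.141, -0.0, -1.774]
wrist_force: [-1.1, 1.0, -1.4]
opening: 0.375
```

play_rows(
  plan=[
    [[0.34,0,0,0,0],[0.3,0,0,0,0],[0.28,0,0,0,0],[0.28,0,0,0,0]],
  ],
)

```text
clock: 10.58
tool_pos: [0.4465, -0.3214, 0.0389]
eef_rot: [-3.141, -0.0, -1.774]
wrist_force: [-1.6, 0.9, 1.3]
opening: 0.356
```

```bash
python3 - <<'E'
from f2 import *
im=vision.camera("wrist"); b=vision.camera("side"); print(arm.observe()["opening"])
cv2.imwrite("pics/w8.png",np.hstack([cv2.resize(im[0:200,180:380],(500,500)),cv2.resize(b[280:380,230:330],(300,300)).repeat(1,0) if 0 else cv2.copyMakeBorder(cv2.resize(b[280:380,230:330],(300,300)),0,200,0,0,cv2.BORDER_CONSTANT)]))
E
```

```text
0.35377504516466807
```

View pics/w8.png

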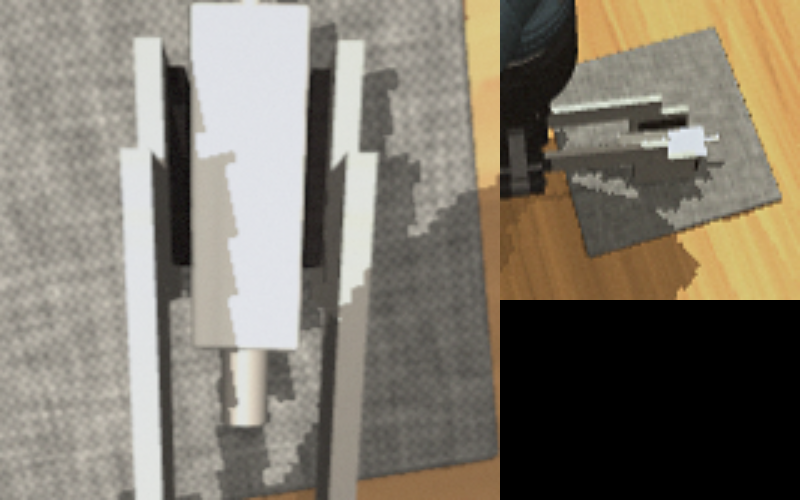

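play_rows(
  plan=[
    [[0.28,0,0,-0.005,0],[0.28,0,0,-0.015,0],[0.28,0,0,-0.035,0],[0.28,0,0,-0.06,0],[0.28,0,0,-0.09,0]],
  ],
)

```text
clock: 11.3
tool_pos: [0.4462, -0.3209, 0.1296]
eef_rot: [3.141, 0.0, -1.773]
wrist_force: [0.2, 0.7, -0.3]
opening: 0.352
```

```bash
python3 - <<'E'
from f2 import *
gojaw((.5865,-.0975),-.315,.125)
im=vision.camera("wrist"); b=vision.camera("side"); print(arm.observe()["opening"],arm.observe()["clock"])
L=silhouettes("wrist","headshell"); print([(round(d["p"],2),np.round(d["rect"]).astype(int).tolist()) for d in L])
L=silhouettes("side","headshell"); print([(round(d["p"],2),np.round(d["rect"]).astype(int).tolist()) for d in L])
cv2.imwrite("pics/w9.png",np.hstack([cv2.resize(im[0:200,180:380],(500,500)),cv2.copyMakeBorder(cv2.resize(b[250:370,220:320],(300,360)),0,140,0,0,cv2.BORDER_CONSTANT)]))
E
```

```text
t 11.3 pos [ 0.4462 -0.3209  0.1296] rot [ 3.1411e+00  5.0000e-04 -1.7734e+00] op 0.352 F [ 0.2  0.7 -0.3]
d mm [-258.    -2.3    4.7] turn 5.7 rows 4.1 0.5
0.3509019326734072 11.4
[(0.64, [254, 2, 304, 169]), (0.59, [227, 16, 328, 361]), (0.24, [298, 16, 329, 363])]
[(0.88, [364, 286, 381, 317]), (0.61, [274, 299, 303, 312]), (0.56, [345, 367, 382, 382])]
```

View pics/w9.png

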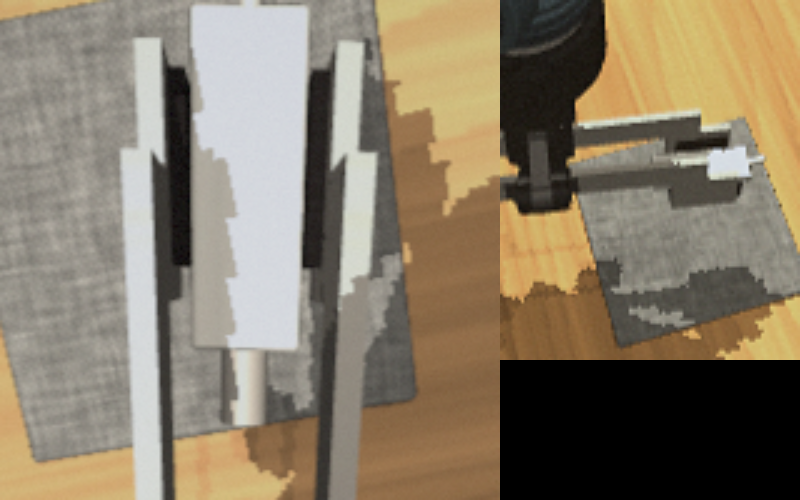

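play_rows(
  plan=[
    [[0.28,-0.05,0,0,1],[0.28,-0.1,0,0,2.2],[0.28,-0.15,0,0,3.3],[0.28,-0.2,0,0,4.4],[0.28,-0.24,-0.002,0,5.5]],
  ],
)

```text
clock: 12.12
tool_pos: [0.4956, -0.0842, 0.1267]
eef_rot: [3.138, 0.0, -1.87]
wrist_force: [0.6, -0.7, -1.6]
opening: 0.355
```

```bash
cat > f3.py <<'E'
from f2 import *
from scipy.optimize import least_squares
s=arm.observe(); c=vision.calibration("wrist"); im=vision.camera("wrist"); cv2.imwrite("pics/raw10.png",im)
P=np.array([[28,10,24],[28,-10,24],[-28,-10,24],[-28,10,24]])/1e3
uv=np.array([[256.4,2],[303.2,3.2],[300,139.2],[257.6,138.8]])
yaw=s["eef_rot"][2]; tx=np.array([np.cos(yaw),np.sin(yaw)]); ty=np.array([np.sin(yaw),-np.cos(yaw)])
j=s["tool_pos"][:2]+JX*tx+JY*ty
f=lambda p:(proj(c,place(P,p[[0,1,3]],p[2]))-uv).ravel()
o=least_squares(f,[*j,s["tool_pos"][2]-.033,yaw+np.pi/2+DY],x_scale=[.01,.01,.01,.1]); p=o.x
d=p[:2]-s["tool_pos"][:2]; print("headshell in tool",np.round([d@tx*1e3,d@ty*1e3,(p[2]-s["tool_pos"][2])*1e3,p[3]-yaw-np.pi/2],4),"res",np.round(o.fun,1))
L=silhouettes("wrist","stand_empty"); print([(round(d["p"],2),np.round(d["rect"]).astype(int).tolist()) for d in L])
hs=dict(zip("ab",(1,2)))
for cam in("side","scene"):
    cc=vision.calibration(cam); vision.camera(cam); L=silhouettes(cam,"stand_empty")
    print(cam,[(round(d["p"],2),np.round(d["rect"]).astype(int).tolist()) for d in L])
gojaw((.5865,-.0977),-.312,.125)
E
python3 f3.py
```

```text
headshell in tool [ 1.65490e+00 -8.96552e+01 -3.75535e+01 -6.20000e-03] res [-0.4  0.5  0.5 -0.3  0.  -0.1 -0.2 -0.1]
[(0.98, [200, 0, 309, 168])]
side [(0.88, [243, 216, 296, 245]), (0.19, [184, 191, 278, 218])]
scene [(0.58, [245, 192, 297, 232])]
t 12.43 pos [ 0.4961 -0.0871  0.1278] rot [ 3.1400e+00 -1.0000e-04 -1.8702e+00] op 0.358 F [-0.7 -0.7 -0.5]
d mm [-18.4   1.3   2.8] turn -0.1 rows 0.3 0.0
```

View pics/raw10.png

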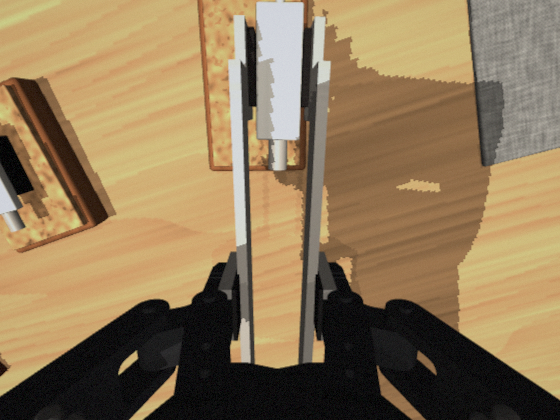

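```bash
sed -i 's/^JX,JY,DY=.*/JX,JY,DY=.0017,-.0900,-.008/' f2.py; python3 - <<'E'
from f2 import *
c=vision.calibration("wrist"); im=cv2.imread("pics/raw10.png")
L=silhouettes("wrist","stand_empty") if 0 else None
q=proj(c,place(box(-60,60,-37,37,30,30)[::2],(.5865,-.0977,-.312),0)); print("pred corners",np.round(q,1).tolist())
a,b=ray(c,(210.5,170.5),.03),ray(c,(305.5,170),.03); d=(b-a)[:2]; print(a,b,np.linalg.norm(d),"yaw",np.arctan2(d[1],d[0])+np.pi/2)
y=np.arctan2(d[1],d[0])+np.pi/2; print("centre",(a+b)[:2]/2+.06*np.array([np.cos(y),np.sin(y)]))
# left top edge by gradient
g=cv2.GaussianBlur(cv2.cvtColor(im,cv2.COLOR_BGR2HSV),(3,3),0)
for r in range(20,170,20): print(r,im[r,194:222:2].sum(1).tolist())
gojaw((.5865,-.0977),-.312,.09)
E
```

```text
pred corners [[302.4, 174.4], [203.2, 173.1], [309.1, -10.6], [193.6, -12.5]]
[ 0.54097565 -0.049949    0.03      ] [ 0.52054048 -0.11763795  0.03      ] 0.07070636832115838 yaw -0.29319728842667314
centre [ 0.58819754 -0.10113435]
20 [499, 502, 402, 305, 341, 429, 495, 482, 484, 488, 487, 480, 456, 435]
40 [486, 490, 496, 329, 320, 305, 417, 468, 497, 509, 491, 444, 416, 422]
60 [474, 477, 483, 484, 270, 336, 353, 406, 422, 464, 474, 435, 478, 474]
80 [514, 516, 521, 522, 468, 298, 345, 412, 468, 453, 443, 476, 493, 469]
100 [483, 485, 475, 479, 489, 381, 312, 347, 499, 515, 508, 487, 485, 501]
120 [494, 501, 497, 497, 498, 495, 327, 327, 383, 487, 510, 516, 505, 473]
140 [513, 523, 514, 522, 526, 510, 519, 294, 345, 381, 467, 481, 497, 505]
160 [507, 509, 503, 500, 502, 503, 501, 395, 323, 347, 502, 497, 498, 484]
t 12.43 pos [ 0.4961 -0.0871  0.1278] rot [ 3.1400e+00 -1.0000e-04 -1.8702e+00] op 0.358 F [-0.7 -0.7 -0.5]
d mm [-18.6   0.4  37.8] turn 0.3 rows 0.7 0.0
```

play_rows(
  plan=[
    [[0.28,-0.01,0,0.01,0.3],[0.28,-0.0186,0.0004,0.025,0.3],[0.28,-0.0186,0.0004,0.038,0.3],[0.28,-0.0186,0.0004,0.038,0.3],[0.28,-0.0186,0.0004,0.038,0.3]],
  ],
)

```text
clock: 13.05
tool_pos: [0.502, -0.0689, 0.0907]
eef_rot: [-3.141, -0.0, -1.875]
wrist_force: [0.2, 0.3, -1.2]
opening: 0.354
```

```bash
cat > f4.py <<'E'
from f2 import *
c=vision.calibration("wrist"); im=vision.camera("wrist"); go(0,0,0,0)
c2=vision.calibration("wrist"); print("cam shift mm",np.round(1e3*(-c2["R"].T@c2["t"]+c["R"].T@c["t"]),1))
X=place(box(-60,60,-37,37,30,30)[::2],(.5865,-.0977,-.312),0); q=proj(c,X)[[0,2,3,1]]
hs=place(np.array([[x,y,0] for x,y in((-.028,-.01),(-.028,.01),(.028,.01),(.028,-.01))]),(.5865,-.0977,-.312),.054)
print(np.round(q,1).tolist())
cv2.polylines(im,[np.round(q*16).astype(int)],True,(0,255,0),1,cv2.LINE_AA,4)
cv2.imwrite("pics/w11.png",cv2.resize(im[0:230,150:400],(750,690))[:600])
E
python3 f4.py
```

```text
t 13.1 pos [ 0.5022 -0.069   0.0911] rot [-3.1407e+00 -1.0000e-04 -1.8749e+00] op 0.355 F [ 0.4  0.8 -0.8]
d mm [ 84.6 499.9  90.6] turn -107.4 rows 8.2 10.0
cam shift mm [ 0.1 -0.1  0.4]
[[336.5, 185.4], [350.3, -35.2], [211.2, -36.7], [220.4, 184.4]]
```

View pics/w11.png

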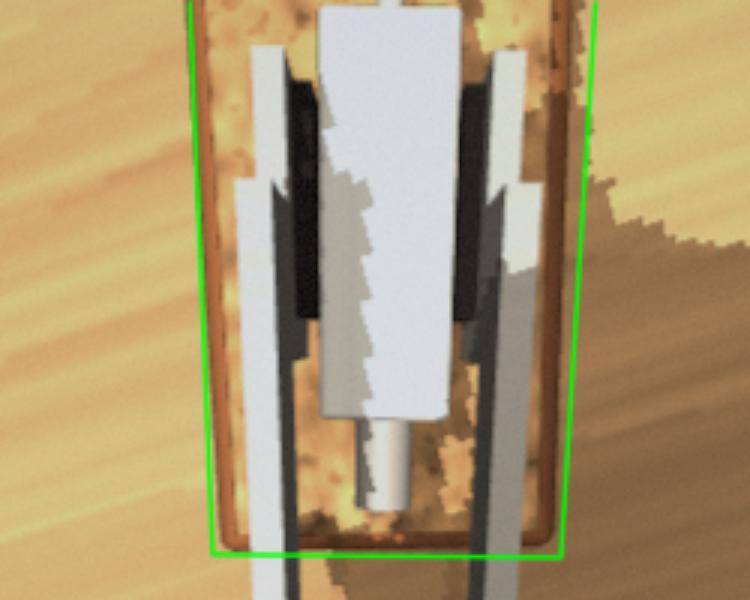

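play_rows(
  plan=[
    [[0.28,0,0,0.008,0],[0.28,0,0,0.015,0],[0.28,0,0,0.019,0],[0.28,0,0,0.021,0],[0.28,0,0,0.021,0]],
  ],
)

```text
clock: 13.72
tool_pos: [0.5018, -0.0687, 0.0696]
eef_rot: [3.141, 0.0, -1.875]
wrist_force: [0.0, 0.3, -1.3]
opening: 0.358
```

play_rows(
  plan=[
    [[0.28,0,0,0.001,0],[0.28,0,0,0.002,0],[0.28,0,0,0.003,0],[0.28,0,0,0.003,0]],
  ],
)

```text
clock: 14.22
tool_pos: [0.5017, -0.0687, 0.0666]
eef_rot: [3.141, 0.0, -1.875]
wrist_force: [-0.2, -0.4, -1.2]
opening: 0.355
```

play_rows(
  plan=[
    [[0.28,0,0,0.001,0],[0.28,0,0,0.002,0],[0.28,0,0,0.002,0]],
  ],
)

```text
clock: 14.6
tool_pos: [0.5017, -0.0687, 0.0646]
eef_rot: [3.141, -0.0, -1.875]
wrist_force: [0.6, 0.2, -1.9]
opening: 0.36
```

play_rows(
  plan=[
    [[0.28,0,0,0.0007,0],[0.28,0,0,0.001,0],[0.28,0,0,0.001,0]],
  ],
)

```text
clock: 14.98
tool_pos: [0.5018, -0.0687, 0.0637]
eef_rot: [3.142, 0.0, -1.875]
wrist_force: [-0.7, -0.6, -0.9]
opening: 0.356
```

play_rows(
  plan=[
    [[0.28,0,0,0.0007,0],[0.28,0,0,0.001,0],[0.28,0,0,0.001,0]],
  ],
)

```text
clock: 15.35
tool_pos: [0.5018, -0.0687, 0.0629]
eef_rot: [3.142, -0.0, -1.875]
wrist_force: [-2.1, 0.7, 1.2]
opening: 0.357
```

play_rows(
  plan=[
    [[0.28,0,0,0.0005,0],[0.28,0,0,0.001,0],[0.28,0,0,0.001,0]],
  ],
)

```text
clock: 15.72
tool_pos: [0.5018, -0.0687, 0.0623]
eef_rot: [3.141, -0.0, -1.875]
wrist_force: [-6.2, 1.1, 7.6]
opening: 0.355
```

play_rows(
  plan=[
    [[0.36,0,0,0,0],[0.375,0,0,0,0],[0.39,0,0,0,0],[0.41,0,0,0,0],[0.43,0,0,0,0]],
  ],
)

```text
clock: 16.35
tool_pos: [0.5017, -0.0687, 0.0616]
eef_rot: [3.141, 0.0, -1.875]
wrist_force: [-0.1, -0.3, -1.0]
opening: 0.432
```

play_rows(
  plan=[
    [[0.45,0,0,0,0],[0.47,0,0,0,0],[0.48,0,0,0,0],[0.48,0,0,0,0]],
  ],
)

```text
clock: 16.85
tool_pos: [0.5018, -0.0687, 0.0617]
eef_rot: [-3.142, 0.0, -1.875]
wrist_force: [-0.2, 0.0, -1.3]
opening: 0.479
```

```bash
python3 f4.py
```

```text
t 16.9 pos [ 0.5018 -0.0687  0.0617] rot [-3.1416  0.     -1.8748] op 0.48 F [-0.  -0.   0.1]
d mm [ 84.7 499.4  61.7] turn -107.4 rows 8.2 10.0
cam shift mm [-0.  0. -0.]
[[346.1, 196.4], [364.9, -64.1], [199.0, -66.0], [211.9, 195.2]]
```

View pics/w11.png

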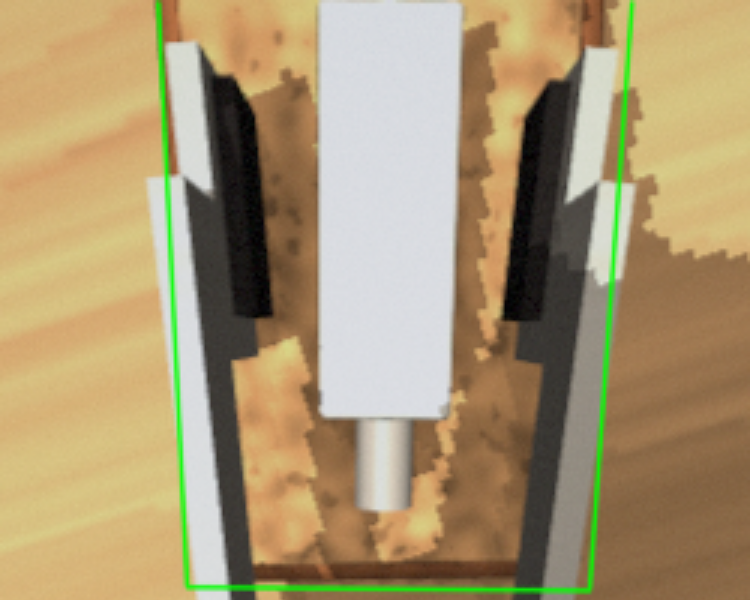

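Released: the headshell stands upright and centred on the cork, with the jaws clear on both sides. Now I'll lift straight up and go back to the rest.

play_rows(
  plan=[
    [[0.48,0,0,-0.01,0],[0.48,0,0,-0.03,0],[0.48,0,0,-0.055,0],[0.48,0,0,-0.08,0],[0.48,0,0,-0.095,0]],
  ],
)

```text
clock: 17.52
tool_pos: [0.5025, -0.0689, 0.1587]
eef_rot: [-3.139, -0.0, -1.875]
wrist_force: [0.4, -0.2, -0.5]
opening: 0.48
```

```bash
python3 - <<'E'
from f2 import *
go(.469,.298,.155,-1.2862)
E
```

```text
t 17.52 pos [ 0.5025 -0.0689  0.1587] rot [-3.1390e+00 -1.0000e-04 -1.8747e+00] op 0.48 F [ 0.4 -0.2 -0.5]
d mm [-340.1  141.8    3.3] turn -33.7 rows 5.9 3.2
```

play_rows(
  plan=[
    [[0.48,-0.051,0.021,0,-5],[0.48,-0.102,0.042,0,-10],[0.48,-0.153,0.064,0,-16],[0.48,-0.204,0.085,0,-22],[0.48,-0.255,0.106,0,-27]],
  ],
)

```text
clock: 18.15
tool_pos: [0.4765, 0.2081, 0.1569]
eef_rot: [-3.141, -0.0, -1.401]
wrist_force: [0.9, -0.9, -0.9]
opening: 0.483
```

```bash
python3 - <<'E'
from f2 import *
go(.469,.298,.155,-1.2862)
E
```

```text
t 18.15 pos [0.4765 0.2081 0.1569] rot [-3.1414 -0.     -1.4005] op 0.483 F [ 0.9 -0.9 -0.9]
d mm [-89.9  -7.8   1.9] turn -6.6 rows 1.4 0.6
```

play_rows(
  plan=[
    [[0.48,-0.03,-0.003,0,-2],[0.48,-0.06,-0.005,0,-4.5],[0.48,-0.088,-0.0078,0.0,-6.6],[0.48,-0.088,-0.0078,0.0,-6.6],[0.48,-0.088,-0.0078,0.0,-6.6]],
  ],
)

```text
clock: 18.77
tool_pos: [0.4699, 0.2939, 0.1565]
eef_rot: [3.141, -0.0, -1.289]
wrist_force: [0.4, -0.6, -0.7]
opening: 0.48
```

```bash
python3 - <<'E'
from f2 import *
inhand(.48)
near(dict(rest=("rest",(.468,.298),0,.285)),"pics/w12.png")
go(.469,.298,.0444,-1.2862)
E
```

```text
[(0.88, [197, 16, 360, 359])]
tongs origin in tool mm [0.7 2.3 0. ] yaw-tool -0.0123 th 0.0719 cost 0.128 th_expected 0.0831
t 18.88 pos [0.4701 0.2936 0.1566] rot [ 3.1413e+00 -2.0000e-04 -1.2895e+00] op 0.481 F [-0.1 -0.9 -0.6]
d mm [151.6 533.1 -43.2] turn -73.9 rows 8.9 6.9
rest expect [270. 198.] [(0.91, [229, 113, 327, 276])]
  fit [0.4712 0.2948 0.2829] 0.232
t 18.98 pos [0.4702 0.2937 0.1567] rot [ 3.1415e+00 -1.0000e-04 -1.2896e+00] op 0.487 F [-0.5 -0.7 -0.6]
d mm [-4.500e+00 -1.000e-01  1.123e+02] turn -0.2 rows 1.8 0.0
```

play_rows(
  plan=[
    [[0.48,-0.0045,0,0.025,-0.2],[0.48,-0.0045,0,0.055,-0.2],[0.48,-0.0045,0,0.085,-0.2],[0.48,-0.0045,0,0.1,-0.2],[0.48,-0.0045,0,0.1,-0.2]],
  ],
)

```text
clock: 19.6
tool_pos: [0.4683, 0.2982, 0.0559]
eef_rot: [3.14, -0.0, -1.285]
wrist_force: [-0.3, -0.5, -1.1]
opening: 0.481
```

```bash
python3 - <<'E'
from f2 import *
go(.469,.298,.0444,-1.2862)
E
```

```text
t 19.6 pos [0.4683 0.2982 0.0559] rot [ 3.1396e+00 -1.0000e-04 -1.2854e+00] op 0.481 F [-0.3 -0.5 -1.1]
d mm [ 0.4 -0.6 11.5] turn 0.0 rows 0.2 0.0
```

play_rows(
  plan=[
    [[0.48,0.0004,-0.0006,0.004,0],[0.48,0.0004,-0.0006,0.008,0],[0.48,0.0004,-0.0006,0.0095,0],[0.48,0.0004,-0.0006,0.0095,0]],
  ],
)

```text
clock: 20.1
tool_pos: [0.4695, 0.2986, 0.0473]
eef_rot: [-3.141, 0.0, -1.285]
wrist_force: [0.1, 0.9, 0.0]
opening: 0.479
```

play_rows(
  plan=[
    [[0.48,0,0,0.0005,0],[0.48,0,0,0.001,0],[0.48,0,0,0.0015,0],[0.48,0,0,0.0015,0]],
  ],
)

```text
clock: 20.6
tool_pos: [0.4694, 0.2985, 0.0457]
eef_rot: [3.142, 0.0, -1.285]
wrist_force: [-0.3, 0.2, -1.3]
opening: 0.48
```

play_rows(
  plan=[
    [[0.48,0,0,0.0005,0],[0.48,0,0,0.001,0],[0.48,0,0,0.001,0]],
  ],
)

```text
clock: 20.98
tool_pos: [0.4694, 0.2985, 0.0446]
eef_rot: [3.141, -0.0, -1.285]
wrist_force: [0.1, -0.2, -0.5]
opening: 0.481
```

play_rows(
  plan=[
    [[0.48,0,0,0.0005,0],[0.48,0,0,0.001,0],[0.48,0,0,0.001,0]],
  ],
)

```text
clock: 21.35
tool_pos: [0.4695, 0.2986, 0.0445]
eef_rot: [3.141, -0.0, -1.285]
wrist_force: [-3.5, -1.5, 7.0]
opening: 0.482
```

play_rows(
  plan=[
    [[0.5,0,0,0,0],[0.53,0,0,0,0],[0.56,0,0,0,0],[0.6,0,0,0,0],[0.75,0,0,0,0]],
  ],
)

```text
clock: 21.98
tool_pos: [0.4694, 0.2985, 0.0435]
eef_rot: [3.141, -0.0, -1.285]
wrist_force: [0.7, -0.2, 0.6]
opening: 0.747
```

play_rows(
  plan=[
    [[1,0,0,0,0],[1,0,0,0,0],[1,0,0,0,0],[1,0,0,-0.01,0],[1,0,0,-0.03,0]],
  ],
)

```text
clock: 22.6
tool_pos: [0.469, 0.2984, 0.0742]
eef_rot: [3.14, -0.0, -1.285]
wrist_force: [0.7, 0.3, -0.1]
opening: 1.002
```

play_rows(
  plan=[
    [[1,0,0,-0.04,0],[1,0,0,-0.09,0],[1,0,0.01,-0.09,0],[1,0,0.01,-0.09,0],[1,0,0.01,-0.09,0]],
  ],
)

```text
clock: 23.22
tool_pos: [0.4591, 0.2954, 0.1627]
eef_rot: [3.14, -0.0, -1.285]
wrist_force: [-0.1, 0.0, 0.2]
opening: 0.995
```

```bash
python3 - <<'E'
from f2 import *
c,im=near(dict(tongs=("tongs",(.468,.297),.05,.28),rest=("rest",(.468,.297),0,.28)),"pics/w13.png")
b=vision.camera("side"); cc=vision.calibration("side")
for k,m,u,z,p0 in(("tongs","tongs",(192,126),.05,(.467,.297,.28)),("headshell","headshell",(270,228),.03,(.587,-.098,-.31)),("stand_empty","stand",(270,230),0,(.587,-.098,-.31))):
    mm=mask_near("side",cc,k,u)
    if mm is not None: print(k,fit(MODEL[m],[(cc,mm)],z,p0[:2],[p0[2]]))
w=cv2.imread("pics/w13.png")
cv2.imwrite("pics/w14.png",np.hstack([cv2.resize(w,(427,320)),cv2.resize(b[85:265,140:345],(364,320))]))
E
```

```text
t 23.23 pos [0.4591 0.2954 0.1627] rot [ 3.1395e+00 -1.0000e-04 -1.2848e+00] op 0.995 F [-0.1  0.   0.2]
d mm [153.9 523.9 -36.3] turn -73.6 rows 8.8 6.9
tongs expect [277. 200.] [(0.72, [224, 45, 332, 297])]
  fit [0.4708 0.298  0.2768] 0.142
rest expect [277. 185.] [(0.59, [219, 99, 332, 267]), (0.53, [533, 92, 560, 178])]
  fit [0.4691 0.2989 0.2911] 0.196
tongs (array([0.4670776 , 0.29405989, 0.27363403]), np.float64(0.1470709570957096))
headshell (array([ 0.58451588, -0.09658112, -0.40865938]), np.float64(0.17599410898379975))
stand_empty (array([ 0.58467639, -0.09822162, -0.27109283]), np.float64(0.29984074127696536))
```

View pics/w14.png

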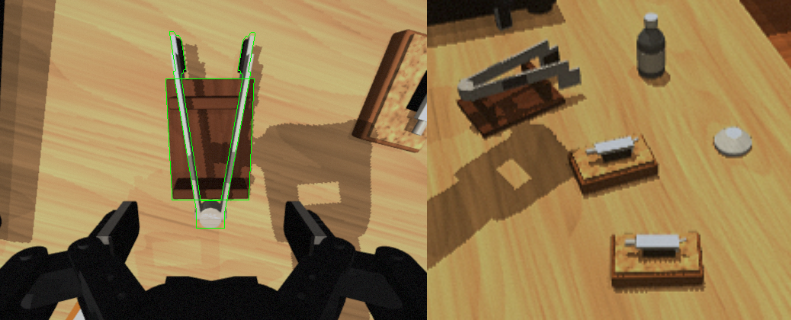

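```bash
python3 -c "
from plant import order; print(order.sign_off())"
```

```text
the job is handed in; nothing more can be done
None
```

The job is done and handed in at about 23.5 s of the 58 s allowed. I took the tongs from their rest and squeezed them on the sides of the headshell. I lifted it about 90 mm clear of the mat and lowered it onto the empty cork stand until light contact (about 8 N). I then let it go and laid the tongs back on their rest, jaws in front. The gripper is open and clear of everything.

**Headshell:** the close wrist view just after release showed it upright, centred within 1–2 mm and lined up with the stand. A coarse fit from the side camera disagreed on the headshell's angle by about 0.1 rad. I put that down to the small, partly hidden outline, because the pictures look aligned.

**Tongs:** the final fit puts them about 2 mm further forward than they were and within 0.02 rad of the rest's direction.

**Surroundings:** the spare headshell, the cleaner and the adaptor look undisturbed in the last side picture. The brush was outside that crop, so I did not check it again, but the arm never went near it.

**Grip:** the tongs closed slightly further on the headshell than expected (30.3 mm over the outsides instead of 31.7 mm), but it held without slipping. I viewed 12 pictures, two over the budget of 10.

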